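Uncap oil filters and stand them on the display ledge

TASK

Get the oil filters on the counter ready for display: first lift the red transit cap off every filter that has one and set each cap, knob up, flat in a pocket of its own in the black and grey cap tray. Only when all the caps are in the tray, stand every filter upright, threaded neck up, on the narrow raised ledge of the blue stand, centred across the ledge's width. Leave the other things on the counter where they are.

Things in the scene. Friction and masses are not known exactly. Their poses are not given: they have to be found in the camera images.
- filter0: Spin-on oil filter, loose, 0.3 kg: yellow upright cylinder with a green band, 62 mm diameter, 65 mm high, bottom-heavy, with a steel neck 44 mm in diameter and 12 mm high on top (77 mm in all). Some filters come with a red cap over the neck, some without. Origin: centre of its underside; z up along its axis towards the neck.
- filter1: Spin-on oil filter, loose, 0.3 kg: yellow upright cylinder with a green band, 62 mm diameter, 65 mm high, bottom-heavy, with a steel neck 44 mm in diameter and 12 mm high on top (77 mm in all). Some filters come with a red cap over the neck, some without. Origin: centre of its underside; z up along its axis towards the neck.
- filter2: Spin-on oil filter, loose, 0.3 kg: yellow upright cylinder with a green band, 62 mm diameter, 65 mm high, bottom-heavy, with a steel neck 44 mm in diameter and 12 mm high on top (77 mm in all). Some filters come with a red cap over the neck, some without. Origin: centre of its underside; z up along its axis towards the neck.
- filter3: Spin-on oil filter, loose, 0.3 kg: yellow upright cylinder with a green band, 62 mm diameter, 65 mm high, bottom-heavy, with a steel neck 44 mm in diameter and 12 mm high on top (77 mm in all). Some filters come with a red cap over the neck, some without. Origin: centre of its underside; z up along its axis towards the neck.
- cap0: Red plastic transit cap, 30 g, at first loosely over the neck of filter0: round skirt 54 mm in diameter and 16 mm high, hollow below (10 mm deep, 49 mm bore), with an upright round knob 28 mm in diameter and 28 mm high on top (44 mm in all). Origin: centre of the skirt's lower rim, 67 mm above its filter's underside while on it; z up towards the knob. May be absent (filter bare).
- cap1: Red plastic transit cap, 30 g, at first loosely over the neck of filter1: round skirt 54 mm in diameter and 16 mm high, hollow below (10 mm deep, 49 mm bore), with an upright round knob 28 mm in diameter and 28 mm high on top (44 mm in all). Origin: centre of the skirt's lower rim, 67 mm above its filter's underside while on it; z up towards the knob. May be absent (filter bare).
- cap2: Red plastic transit cap, 30 g, at first loosely over the neck of filter2: round skirt 54 mm in diameter and 16 mm high, hollow below (10 mm deep, 49 mm bore), with an upright round knob 28 mm in diameter and 28 mm high on top (44 mm in all). Origin: centre of the skirt's lower rim, 67 mm above its filter's underside while on it; z up towards the knob. May be absent (filter bare).
- cap3: Red plastic transit cap, 30 g, at first loosely over the neck of filter3: round skirt 54 mm in diameter and 16 mm high, hollow below (10 mm deep, 49 mm bore), with an upright round knob 28 mm in diameter and 28 mm high on top (44 mm in all). Origin: centre of the skirt's lower rim, 67 mm above its filter's underside while on it; z up towards the knob. May be absent (filter bare).
- tray: Loose cap tray, 0.8 kg, 164 x 164 mm, 17 mm high: grey floor, top at 5 mm, with black walls 10 mm thick and 12 mm high round 2 x 2 square pockets, each 67 mm wide, pitch 77 mm. Origin: centre of its underside; x, y along its walls.
- pocket0 (a point): Centre of a pocket's floor in the cap tray.
- pocket1 (a point): Centre of a pocket's floor in the cap tray.
- pocket2 (a point): Centre of a pocket's floor in the cap tray.
- pocket3 (a point): Centre of a pocket's floor in the cap tray.
- stand: Fixed blue display stand: base plate 64 x 340 x 10 mm, upright web 14 mm thick, and on top of it a flat ledge 44 mm wide (its x) and 340 mm long (its y), top 45 mm above the counter. Origin: centre of its underside.
- ledge (a point): Middle of the ledge's top face; x across the ledge (44 mm), y along it (340 mm), z up.
- carton: Bystander, loose: yellow and green filter carton, 70 x 70 mm, 100 mm high. Origin: centre of its underside.
- greasecan: Bystander, loose: can 60 mm in diameter, 100 mm high, with a blue label. Origin: centre of its underside.
- clamp: Bystander, loose: steel hose clamp ring lying flat, 46 mm across, 12 mm high. Origin: centre of its underside.
- wrench: Bystander, loose: wrench 110 mm long lying in the cardboard bin, along its x. Origin near its middle, underneath.
- bighose: Bystander, loose: second steel hose clamp ring lying flat, 52 mm across, 14 mm high. Origin: centre of its underside.
- partsbin: Bystander, fixed: open cardboard bin 150 x 150 mm, 40 mm high. Origin: centre of its underside.

How it is judged:
By the outcome, as a careful person would: the job done as asked, in the order asked, and still so for the second after the job is handed in, with the robot touching nothing.
Of cap0, cap1, cap2, cap3 only 2 to 4 are there at a start; the rules pass over those that are not, and their reading is None.
At some moment in a run one of tray may be knocked a few centimetres aside while the robot is not near it.
Once in a run the grip may slacken for a moment while it holds something.
It also fails if it takes over 210 s, if anything falls off the work surface, if the arm or the gripper's body presses on something with over 40 N, if the wrist force passes 120 N, or if a joint passes its speed limit or range.

ROBOT

A 6-joint arm with a two-finger parallel gripper is mounted at the origin on the work surface. World frame = base frame: x ahead of the robot, y to its left, z up, the work surface at z = 0. Lengths are in m, angles in rad, forces in N, time in s.
With the tool pointing down it reaches from about 0.35 to 0.975 m from the base axis. Payload 7.1 kg.
Tool frame: the origin (TCP) lies between the finger pads; the fingertips stand 25 mm ahead of it and the grasp point (between the pads) lies 6 mm ahead of it; z points along the fingers, y is the line along which they close (so a half turn about z gives the same grasp; the last joint's range is limited). The gripper opens to 88 mm and grips with 3 to 60 N. Pads are 20 mm wide; open, the fingers measure 115 mm over their backs; the gripper's body (75 mm by 178 mm) begins 61 mm behind the grasp point.
Start: joints at [1.124, 0.423, 1.63, -0, 1.089, -0.019], TCP at [0.259, 0.569, 0.248] pointing down, gripper open.
Joint ranges: [-3, 3], [-0.9, 2.11], [0.09, 2.58], [-1.31, 4.45], [0.11, 2.69], [-2.54, 2.54]. Speed limits (rad/s): [2.39, 2.39, 3.01, 3.14, 3.14, 3.14].

INTERFACE

Orientations are given as a unit quaternion [w, x, y, z].
In Python, from workcell import status, get_image, camera_params, finish_job, outline_of gives the robot as it stands.
- The arm moves only by the tool jog_arm, never from a script. Its arguments are lists of equal length, an entry for each row: "dp": the shift along the tool's x, y, z normalised to -1 to 1, where 1 is 800 mm, a list of three; "dr": the turn, a rotation vector about the tool's x, y, z normalised to -1 to 1, where 1 is 120 degrees, a list of three. A call has 1 to 8 rows; each row shifts and turns the commanded pose from where the row before left it, along the tool's axes as they then stand; what a row does not reach is not made up. A row lasts 1/10 s, in which the tool goes at most 50 mm and 8.59 degrees, less where a joint would pass 70% of its speed; a pose out of reach is approached as far as the arm can. A call with a number of a shift or a turn outside -1 to 1 is refused whole. A call with a gripper value outside its range is refused whole. "jaw" is the opening, from 0 (shut) to 1 (fully open), set as the call begins (left out, the last holds). The fingers move at their own pace and stop on an object; "newtons" is the grip in N (left out, the last holds). Time passes only in rows, so rows that do not move let the fingers close. It gives the time, the measured TCP pose, the force, the opening and the grip force at its end, in the units of the state.
- status.observe(): the state, without advancing time (a new reading comes with each control period).
- get_image(name): name is "scene" or "top"; returns (picture, depth): 420x560x3 uint8, red, green, blue; 420x560 float32, m along the optical axis (not along the pixel's ray), 0 where there is no reading.
- camera_params(name): a dict with "mtx" (3x3 intrinsics, pixels), "R" (3x3) and "t" (3): a world point X has camera coordinates R X + t. Camera axes: x right, y down, z forward; pixel columns grow to the right and rows downward; lengths in m; the calibration is good to about 2 mm. A picture is of the moment at which its call begins. camera_params takes no time and is no camera call.
- finish_job(): hands the job in; it is judged then, once.
Trained networks look in the newest picture that a camera, given by its name, has taken for a name from the list of things; names that differ only in an ending like _2 or _b are one class to them, and where a whole thing is asked for, a point or a joint stands for the part that bears it (a point fixed in the world has none). Each returns a list of dicts, best first, with "conf" (0 to 1); they miss things now and then, are a little off and sometimes report something else, mostly with a low value. They report only what shows in the picture. A call takes as long as a camera call.
- outline_of(camera, label): "mask" (420x560 bool, what is visible of it) and "centre" ([row, column] in pixels, amid what is visible of it).
The state is a dict: "t": time; "q": joint angles; "qvel": joint speeds; "effort": joint torques, N m; "eef_pos": TCP position; "orientation": TCP orientation; "wrist_force": force on the tool from outside, world axes, zero at the start; "torque": the same for the moment, N m; "finger_gap": finger opening in m; "gripper_force": force on a finger pad.
Only numpy, scipy, OpenCV 4.12 (cv2) and the standard library are available. Lean on these libraries where they do the work, as an engineer would, in place of code of your own. Each camera call takes 0.05 s, during which the arm holds its last target. There are 200 camera calls.

## Working session

There is one attempt and no reset: what is moved stays moved. The work goes in short steps, Python scripts to look and compute and a tool call to move; the robot and the scene stay as the last step left them, time stands still between calls to the robot, and variables do not carry over. Pictures are saved under pics/ and viewed, at most 14 in all, crops included, and the job is handed in when it is done.

Besides the shell and the picture viewer there is one more tool, called after "Emit:" as a command line: name --argument value ..., lists and objects as JSON in quotes. jog_arm: Moves the arm, as the interface text tells. Scaled input: -1 to 1 covers 800 mm each way for a shift and 120 degrees each way for a turn. Its arguments: {"type":"object","properties":{"dp":{"type":"array","items":{"type":"array","items":{"type":"number"}}},"dr":{"type":"array","items":{"type":"array","items":{"type":"number"}}},"jaw":{"type":"number"},"newtons":{"type":"number"}},"required":["dp","dr"]}

```bash
ls; mkdir -p pics; python3 - <<'E'
from workcell import *
import cv2,numpy as np
for n in("scene","top"):
    im,d=get_image(n); cv2.imwrite(f"pics/{n}0.png",im[:,:,::-1]); np.savez(f"{n}0.npz",im=im,d=d)
    print(n,camera_params(n))
    for l in("filter0","cap0","tray","stand"):
        print(l,[(np.round(o["centre"],0).tolist(),round(o["conf"],2),int(o["mask"].sum())) for o in outline_of(n,l)])
print(status.observe())
E
```

```text
pics
scene {'mtx': array([[531.75445927,   0.        , 269.81607803],
       [  0.        , 531.75445927, 203.45839115],
       [  0.        ,   0.        ,   1.        ]]), 'R': array([[ 0.39492764,  0.9184082 ,  0.02363332],
       [ 0.48296823, -0.18566232, -0.85572846],
       [-0.78152022,  0.34936496, -0.51688516]]), 't': array([-0.20995042, -0.19006705,  1.6296636 ])}
filter0 [([189.0, 313.0], 0.94, 841), ([197.0, 272.0], 0.9, 854), ([209.0, 236.0], 0.83, 688), ([216.0, 190.0], 0.6, 674)]
cap0 [([194.0, 192.0], 0.68, 439), ([182.0, 235.0], 0.65, 438)]
tray [([185.0, 372.0], 0.89, 1592)]
stand [([247.0, 304.0], 0.72, 4814)]
top {'mtx': array([[469.00347787,   0.        , 273.54011964],
       [  0.        , 469.00347787, 209.35146121],
       [  0.        ,   0.        ,   1.        ]]), 'R': array([[-0.01121427, -0.99986149, -0.01229816],
       [-0.98355507,  0.01324686, -0.18012203],
       [ 0.18025999,  0.01007598, -0.98356739]]), 't': array([0.01663784, 0.54498615, 1.13109715])}
filter0 [([248.0, 264.0], 0.86, 527), ([260.0, 212.0], 0.59, 582), ([260.0, 330.0], 0.45, 132)]
cap0 [([252.0, 342.0], 0.84, 370), ([253.0, 296.0], 0.57, 370)]
tray [([242.0, 142.0], 0.67, 4159)]
stand [([179.0, 257.0], 0.78, 3124)]
{'t': 0.5, 'q': array([ 1.12399645e+00,  4.23095917e-01,  1.62991716e+00,  1.30896539e-05,
        1.08858313e+00, -1.89802437e-02]), 'qvel': array([ 0.00049281, -0.00280638,  0.0016524 , -0.00233797,  0.00053155,
        0.00183663]), 'effort': array([ 1.20861194e-03, -5.44131625e+01, -2.73815078e+01,  6.45031384e-02,
        1.77454442e-02, -1.92648815e-05]), 'eef_pos': array([0.25925833, 0.56866872, 0.24767086]), 'orientation': array([-6.05181026e-06,  2.12285186e-01,  9.77207757e-01, -3.89584918e-07]), 'wrist_force': array([ 0.56807427, -0.31974153,  0.07459246]), 'torque': array([-0.01788965,  0.01413773, -0.00436225]), 'gripper_force': 0.0, 'finger_gap': 0.08806476012563139}
```

View pics/top0.png

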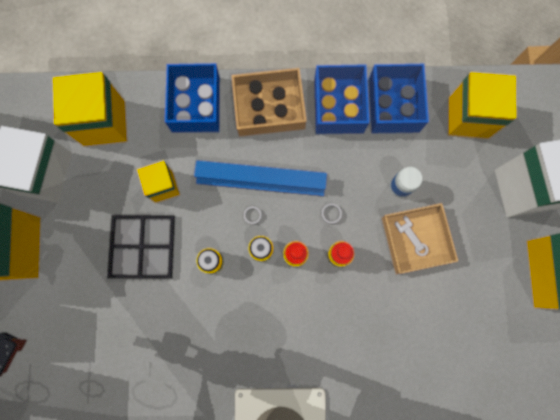

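View pics/scene0.png

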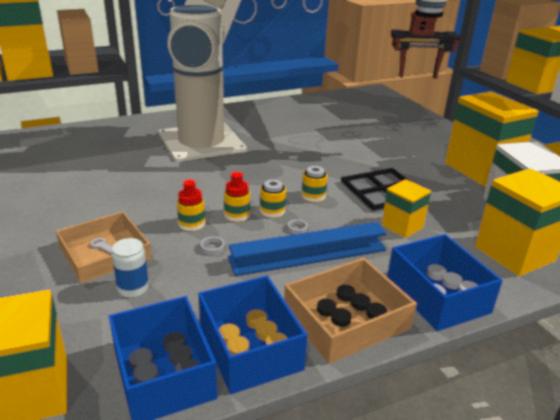

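Two capped filters, with knobs at (295,253) and (342,253) in the top view. Two bare filters are at (208,260) and (260,248). The tray is at (142,246), and the blue ledge runs from (196,172) to (326,184).

```bash
cat > h.py <<'E'
from workcell import *
import cv2,numpy as np
def cloud(n,save=None):
    im,d=get_image(n)
    if save: cv2.imwrite(save,im[:,:,::-1])
    c=camera_params(n); v,u=np.mgrid[:420,:560]
    K=c["mtx"]; P=np.stack([(u-K[0,2])/K[0,0]*d,(v-K[1,2])/K[1,1]*d,d],-1)
    W=(P-c["t"])@c["R"]; W[d==0]=np.nan
    return im,W
def circ(p):
    (x,y),r=cv2.minEnclosingCircle(p[:,:2].astype(np.float32)); return np.round([x,y,r],4)
def boxes(p):
    (c,s,a)=cv2.minAreaRect(p[:,:2].astype(np.float32)); return np.round(c,4),np.round(s,4),round(a,2)
def rg(W,x,y,z):
    return (W[...,0]>x[0])&(W[...,0]<x[1])&(W[...,1]>y[0])&(W[...,1]<y[1])&(W[...,2]>z[0])&(W[...,2]<z[1])
E
cat > m.py <<'E'
from h import *
for n in("top","scene"):
    im,W=cloud(n); print(n)
    hsv=cv2.cvtColor(im,cv2.COLOR_RGB2HSV)
    for l in("filter0","cap0","tray","stand","greasecan","carton","clamp","partsbin"):
        for o in outline_of(n,l):
            if o["conf"]<.4: continue
            p=W[o["mask"]]; p=p[~np.isnan(p[:,0])]
            z=p[:,2]; zt=np.percentile(z,95)
            q=p[abs(z-zt)<.006]
            print(l,round(o["conf"],2),"ztop",round(zt,4),"mean",np.round(q[:,:2].mean(0),4),"circ",circ(q) if l[:3] in("fil","cap","gre","cla") else boxes(q),len(q))
E
python3 m.py
```

```text
top
filter0 0.8 ztop 0.0793 mean [0.4181 0.1706] circ [0.4184 0.1707 0.0223] 242
filter0 0.74 ztop 0.0792 mean [0.4469 0.0431] circ [0.447  0.0432 0.0219] 237
filter0 0.54 ztop 0.0391 mean [ 0.4721 -0.3558] circ [ 0.4695 -0.356   0.1037] 434
filter0 0.43 ztop 0.0683 mean [ 0.419  -0.1366] circ [ 0.4278 -0.15    0.0281] 52
cap0 0.82 ztop 0.1122 mean [ 0.4328 -0.0428] circ [ 0.4327 -0.043   0.014 ] 110
cap0 0.78 ztop 0.1125 mean [ 0.4313 -0.1538] circ [ 0.4314 -0.1543  0.0139] 110
tray 0.71 ztop 0.0149 mean [ 0.4808 -0.3404] circ (array([ 0.4768, -0.3436]), array([0.1039, 0.037 ]), 32.54) 245
tray 0.57 ztop 0.0188 mean [0.4593 0.3521] circ (array([0.4601, 0.3524]), array([0.1655, 0.1626]), 89.13) 1336
stand 0.58 ztop 0.0479 mean [0.6374 0.0436] circ (array([0.6376, 0.0442]), array([0.3397, 0.0451]), 83.54) 1892
greasecan 0.83 ztop 0.1023 mean [ 0.61   -0.3236] circ [ 0.6101 -0.3231  0.0279] 355
carton 0.56 ztop 0.1025 mean [0.6187 0.3012] circ (array([0.6191, 0.3012]), array([0.0708, 0.0708]), 17.68) 747
clamp 0.43 ztop 0.0144 mean [0.5523 0.0803] circ [0.5509 0.0792 0.0076] 8
partsbin
[... 701 characters left out ...]
8] circ [ 0.4339 -0.1581  0.0148] 81
greasecan 0.68 ztop 0.1007 mean [0.6235 0.2969] circ [0.6212 0.2992 0.0483] 538
greasecan 0.58 ztop 0.1015 mean [ 0.6143 -0.3256] circ [ 0.6115 -0.3245  0.0292] 433
carton 0.75 ztop 0.1008 mean [0.6237 0.2967] circ (array([0.6204, 0.2994]), array([0.0714, 0.075 ]), 17.28) 531
clamp 0.69 ztop 0.0129 mean [0.5411 0.0622] circ [0.5389 0.0613 0.0264] 117
clamp 0.62 ztop 0.0465 mean [0.6412 0.034 ] circ [0.6394 0.0419 0.1709] 2137
partsbin 0.78 ztop 0.0402 mean [ 0.4681 -0.3659] circ (array([ 0.471 , -0.3595]), array([0.1563, 0.1508]), 11.43) 584
partsbin 0.61 ztop 0.1114 mean [ 0.4376 -0.0457] circ (array([ 0.4376, -0.0453]), array([0.0251, 0.0303]), 69.1) 70
```

Emit:
jog_arm --dp '[[0,0,0],[0,0,0],[0,0,0],[0,0,0],[0,0,0],[0,0,0],[0,0,0],[0,0,0]]' --dr '[[0,0,0.0667],[0,0,0.0667],[0,0,0.0667],[0,0,0.0667],[0,0,0.0667],[0,0,0.0667],[0,0,0.0667],[0,0,0.0667]]'

```text
t: 2.2
eef_pos: [0.2592, 0.5687, 0.2477]
orientation: [0.0, 0.7, 0.714, -0.0]
wrist_force: [-0.6, 0.5, 1.1]
finger_gap: 0.0881
gripper_force: 0.0
```

```bash
cat > go.py <<'E'
# prints the tool-frame shift (units of 0.8 m) and turn (120 deg) per row from the current pose to x y z [yaw deg of tool y]
import sys,numpy as np
from workcell import status
from scipy.spatial.transform import Rotation as R
s=status.observe(); q=s["orientation"]; r=R.from_quat([q[1],q[2],q[3],q[0]]); M=r.as_matrix()
a=[float(v) for v in sys.argv[1:]]; yaw=np.radians(a[3] if len(a)>3 else -6.4)
y=np.array([np.cos(yaw),np.sin(yaw),0]); z=np.array([0,0,-1.]); T=np.stack([np.cross(y,z),y,z],1)
d=M.T@(np.array(a[:3])-s["eef_pos"]); n=int(np.ceil(np.linalg.norm(d)/.048)) or 1
rv=np.degrees((r.inv()*R.from_matrix(T)).as_rotvec())/120
print("t",round(s["t"],2),"pos",np.round(s["eef_pos"],4),"gap",round(s["finger_gap"],4),"F",np.round(s["wrist_force"],1),"grip",round(s["gripper_force"],1))
print("total dp",np.round(d/.8,4),"dr",np.round(rv,4),"rows",n,"each",np.round(d/.8/n,4))
E
python3 go.py 0.4346 -0.0443 0.2
```

```text
t 2.2 pos [0.2592 0.5687 0.2477] gap 0.0881 F [-0.6  0.5  1.1] grip 0.0
total dp [-0.7704  0.2041  0.0596] dr [-0.      0.      0.0627] rows 14 each [-0.055   0.0146  0.0043]
```

Emit:
jog_arm --dp '[[0,0,0],[-0.0527,0.0217,0.0043],[-0.0527,0.0217,0.0043],[-0.0527,0.0217,0.0043],[-0.0527,0.0217,0.0043],[-0.0527,0.0217,0.0043],[-0.0527,0.0217,0.0043],[-0.0527,0.0217,0.0043]]' --dr '[[0,0,0.0627],[0,0,0],[0,0,0],[0,0,0],[0,0,0],[0,0,0],[0,0,0],[0,0,0]]'

```text
t: 3.0
eef_pos: [0.3491, 0.2608, 0.2237]
orientation: [0.0, 0.743, 0.669, 0.0]
wrist_force: [1.2, 0.1, 0.5]
finger_gap: 0.0875
gripper_force: 0.0
```

Emit:
jog_arm --dp '[[-0.0527,0.0217,0.0043],[-0.0527,0.0217,0.0043],[-0.0527,0.0217,0.0043],[-0.0527,0.0217,0.0043],[-0.0527,0.0217,0.0043],[-0.0527,0.0217,0.0043],[-0.0527,0.0217,0.0043],[0,0,0]]' --dr '[[0,0,0],[0,0,0],[0,0,0],[0,0,0],[0,0,0],[0,0,0],[0,0,0],[0,0,0]]'

```text
t: 3.8
eef_pos: [0.4402, -0.0482, 0.1997]
orientation: [0.001, 0.745, 0.667, 0.0]
wrist_force: [-0.6, 0.7, -0.2]
finger_gap: 0.0875
gripper_force: 0.0
```

```bash
python3 go.py 0.4346 -0.0443 0.112
```

```text
t 3.8 pos [ 0.4402 -0.0482  0.1997] gap 0.0875 F [-0.6  0.7 -0.2] grip 0.0
total dp [ 0.0041 -0.0076  0.1095] dr [0.0009 0.0004 0.0002] rows 2 each [ 0.0021 -0.0038  0.0548]
```

Emit:
jog_arm --dp '[[0.0041,-0.0076,0],[0,0,0.0365],[0,0,0.0365],[0,0,0.0365],[0,0,0],[0,0,0]]' --dr '[[0,0,0],[0,0,0],[0,0,0],[0,0,0],[0,0,0],[0,0,0]]'

```text
t: 4.4
eef_pos: [0.4322, -0.0388, 0.1122]
orientation: [-0.001, 0.743, 0.669, -0.0]
wrist_force: [-0.5, -0.4, -0.0]
finger_gap: 0.0876
gripper_force: 0.0
```

Emit:
jog_arm --dp '[[0,0,0],[0,0,0],[0,0,0],[0,0,0],[0,0,0],[0,0,0],[0,0,0],[0,0,0]]' --dr '[[0,0,0],[0,0,0],[0,0,0],[0,0,0],[0,0,0],[0,0,0],[0,0,0],[0,0,0]]' --jaw 0 --newtons 20

```text
t: 5.2
eef_pos: [0.4328, -0.0401, 0.1119]
orientation: [-0.0, 0.744, 0.669, -0.0]
wrist_force: [-0.4, 0.1, 0.8]
finger_gap: 0.0278
gripper_force: 20.2
```

Emit:
jog_arm --dp '[[0,0,-0.015],[0,0,-0.02],[0,0,-0.03],[0,0,-0.03],[0,0,-0.03],[0,0,0],[0,0,0]]' --dr '[[0,0,0],[0,0,0],[0,0,0],[0,0,0],[0,0,0],[0,0,0],[0,0,0]]'

```text
t: 5.9
eef_pos: [0.4328, -0.0401, 0.2118]
orientation: [0.0, 0.744, 0.669, 0.0]
wrist_force: [-0.7, 0.6, -0.0]
finger_gap: 0.0277
gripper_force: 20.0
```

```bash
cat > st.py <<'E'
from h import *
for n in("top","scene"):
    im,W=cloud(n,f"pics/{n}_last.png")
    for l,zr in(("cap0",(.02,.4)),("filter0",(.07,.09)),("tray",(.013,.022))):
        for o in outline_of(n,l):
            p=W[o["mask"]]; p=p[~np.isnan(p[:,0])]; p=p[(p[:,2]>zr[0])&(p[:,2]<zr[1])]
            if o["conf"]<.35 or len(p)<15: continue
            zt=np.percentile(p[:,2],95); q=p[abs(p[:,2]-zt)<.006]
            print(n,l,round(o["conf"],2),"z",round(p[:,2].min(),3),round(zt,4),boxes(p) if l=="tray" else circ(q),len(q))
E
python3 st.py; python3 go.py 0.423 0.310 0.2
```

```text
top cap0 0.63 z 0.078 0.1117 [ 0.4311 -0.1638  0.0082] 13
top cap0 0.61 z 0.02 0.023 [0.4596 0.3513 0.1121] 105
top filter0 0.61 z 0.07 0.0802 [0.4182 0.1701 0.0217] 220
top filter0 0.51 z 0.07 0.0802 [0.4479 0.0495 0.0198] 85
top tray 0.8 z 0.013 0.0202 (array([0.4602, 0.3523]), array([0.1649, 0.1625]), 89.2) 1116
scene cap0 0.62 z 0.165 0.2085 [ 0.4318 -0.0527  0.0155] 28
scene cap0 0.59 z 0.066 0.1118 [ 0.434  -0.1585  0.0158] 84
scene filter0 0.91 z 0.07 0.079 [ 0.4346 -0.0453  0.024 ] 161
scene filter0 0.58 z 0.07 0.0788 [0.4203 0.1691 0.0233] 130
scene tray 0.93 z 0.013 0.0191 (array([0.4608, 0.3498]), array([0.1688, 0.168 ]), 88.57) 570
t 6.3 pos [ 0.4326 -0.04    0.2113] gap 0.0277 F [ 0.5  0.  -0.6] grip 20.0
total dp [ 0.4338 -0.0581  0.0142] dr [-0.0006  0.      0.0028] rows 8 each [ 0.0542 -0.0073  0.0018]
```

Emit:
jog_arm --dp '[[0.0538,-0.0074,0],[0.0538,-0.0074,0],[0.0538,-0.0074,0],[0.0538,-0.0074,0],[0.0538,-0.0074,0],[0.0538,-0.0074,0],[0.0538,-0.0074,0],[0.0538,-0.0074,0]]' --dr '[[0,0,0],[0,0,0],[0,0,0],[0,0,0],[0,0,0],[0,0,0],[0,0,0],[0,0,0]]'

```text
t: 7.1
eef_pos: [0.4217, 0.3092, 0.2117]
orientation: [0.0, 0.743, 0.669, -0.0]
wrist_force: [0.5, 0.4, -1.0]
finger_gap: 0.0277
gripper_force: 20.0
```

Emit:
jog_arm --dp '[[0.0538,-0.0074,0],[0.0538,-0.0074,0],[0,0,0],[0,0,0],[0,0,0]]' --dr '[[0,0,0],[0,0,0],[0,0,0],[0,0,0],[0,0,0]]'

```text
t: 7.6
eef_pos: [0.4191, 0.393, 0.2114]
orientation: [0.0, 0.744, 0.669, -0.001]
wrist_force: [0.5, 0.2, -0.6]
finger_gap: 0.0276
gripper_force: 20.0
```

```bash
python3 st.py; python3 go.py 0.422 0.394 0.052
```

```text
top cap0 0.72 z 0.065 0.1126 [ 0.4317 -0.1542  0.0141] 112
top cap0 0.67 z 0.164 0.2115 [0.4195 0.3869 0.0132] 90
top filter0 0.91 z 0.07 0.0802 [0.4183 0.1703 0.0216] 221
top filter0 0.84 z 0.07 0.08 [0.4471 0.0433 0.0217] 213
top filter0 0.59 z 0.07 0.0799 [ 0.4326 -0.0426  0.0216] 228
top tray 0.63 z 0.013 0.0203 (array([0.4602, 0.3523]), array([0.1653, 0.1628]), 89.09) 1102
scene cap0 0.57 z 0.065 0.1117 [ 0.4332 -0.1552  0.0162] 85
scene cap0 0.5 z 0.167 0.2109 [0.4193 0.3833 0.0137] 31
scene filter0 0.91 z 0.07 0.0788 [0.4212 0.1684 0.022 ] 118
scene filter0 0.91 z 0.07 0.0792 [0.4495 0.0388 0.0236] 145
scene filter0 0.6 z 0.07 0.0791 [ 0.4347 -0.0463  0.0239] 159
scene tray 0.67 z 0.013 0.0189 (array([0.4611, 0.3492]), array([0.1672, 0.1655]), 89.39) 554
t 8.0 pos [0.4197 0.3938 0.2121] gap 0.0277 F [ 0.3 -0.3 -0.3] grip 20.0
total dp [0.0005 0.0028 0.2001] dr [ 0.     -0.0001  0.0024] rows 4 each [0.0001 0.0007 0.05  ]
```

Emit:
jog_arm --dp '[[0.0005,0.0025,0],[0,0,0.05],[0,0,0.05],[0,0,0.05],[0,0,0.035],[0,0,0.0155],[0,0,0],[0,0,0]]' --dr '[[0,0,0],[0,0,0],[0,0,0],[0,0,0],[0,0,0],[0,0,0],[0,0,0],[0,0,0]]'

```text
t: 8.8
eef_pos: [0.422, 0.3948, 0.052]
orientation: [0.0, 0.744, 0.669, 0.0]
wrist_force: [-1.0, 0.5, 0.2]
finger_gap: 0.0279
gripper_force: 20.0
```

Emit:
jog_arm --dp '[[0,0,0],[0,0,0],[0,0,0],[0,0,0],[0,0,-0.01],[0,0,-0.04],[0,0,-0.06],[0,0,-0.06]]' --dr '[[0,0,0],[0,0,0],[0,0,0],[0,0,0],[0,0,0],[0,0,0],[0,0,0],[0,0,0]]' --jaw 0.6

```text
t: 9.6
eef_pos: [0.421, 0.3939, 0.189]
orientation: [-0.0, 0.744, 0.669, -0.001]
wrist_force: [0.9, 0.2, 0.1]
finger_gap: 0.053
gripper_force: 0.0
```

```bash
python3 go.py 0.4328 -0.156 0.2
```

```text
t 9.6 pos [0.421  0.3939 0.189 ] gap 0.053 F [0.9 0.2 0.1] grip 0.0
total dp [-0.682   0.0873 -0.0131] dr [-0.0005  0.0005  0.0028] rows 12 each [-0.0568  0.0073 -0.0011]
```

Emit:
jog_arm --dp '[[-0.0568,0.0073,0],[-0.0568,0.0073,0],[-0.0568,0.0073,0],[-0.0568,0.0073,0],[-0.0568,0.0073,0],[-0.0568,0.0073,0],[-0.0568,0.0073,0],[-0.0568,0.0073,0]]' --dr '[[0,0,0.0028],[0,0,0],[0,0,0],[0,0,0],[0,0,0],[0,0,0],[0,0,0],[0,0,0]]'

```text
t: 10.4
eef_pos: [0.4275, 0.0262, 0.1883]
orientation: [0.0, 0.745, 0.667, 0.0]
wrist_force: [1.3, 0.9, 0.3]
finger_gap: 0.0524
gripper_force: 0.0
```

Emit:
jog_arm --dp '[[-0.0568,0.0073,0],[-0.0568,0.0073,0],[-0.0568,0.0073,0],[-0.0568,0.0073,0],[0,0,0],[0,0,0],[0,0,0]]' --dr '[[0,0,0],[0,0,0],[0,0,0],[0,0,0],[0,0,0],[0,0,0],[0,0,0]]'

```text
t: 11.1
eef_pos: [0.4303, -0.1545, 0.1876]
orientation: [-0.0, 0.745, 0.667, 0.0]
wrist_force: [0.7, -0.4, -0.4]
finger_gap: 0.0528
gripper_force: 0.0
```

```bash
python3 go.py 0.4328 -0.156 0.112
```

```text
t 11.1 pos [ 0.4303 -0.1545  0.1876] gap 0.0528 F [ 0.7 -0.4 -0.4] grip 0.0
total dp [-0.0016  0.0034  0.0946] dr [-0.0002 -0.0001  0.0002] rows 2 each [-0.0008  0.0017  0.0473]
```

Emit:
jog_arm --dp '[[-0.0016,0.0034,0],[0,0,0.04],[0,0,0.04],[0,0,0.0146],[0,0,0],[0,0,0]]' --dr '[[0,0,0],[0,0,0],[0,0,0],[0,0,0],[0,0,0],[0,0,0]]'

```text
t: 11.7
eef_pos: [0.4337, -0.1565, 0.1124]
orientation: [0.0, 0.745, 0.667, 0.0]
wrist_force: [0.4, -0.6, -0.4]
finger_gap: 0.0527
gripper_force: 0.0
```

Emit:
jog_arm --dp '[[0,0,0],[0,0,0],[0,0,0],[0,0,0],[0,0,0],[0,0,0]]' --dr '[[0,0,0],[0,0,0],[0,0,0],[0,0,0],[0,0,0],[0,0,0]]' --jaw 0 --newtons 20

```text
t: 12.3
eef_pos: [0.4335, -0.1571, 0.1124]
orientation: [0.0, 0.746, 0.666, 0.0]
wrist_force: [-1.3, 0.8, 6.2]
finger_gap: 0.0274
gripper_force: 20.0
```

Emit:
jog_arm --dp '[[0,0,-0.015],[0,0,-0.02],[0,0,-0.03],[0,0,-0.03],[0,0,-0.03],[0,0,0],[0,0,0]]' --dr '[[0,0,0],[0,0,0],[0,0,0],[0,0,0],[0,0,0],[0,0,0],[0,0,0]]'

```text
t: 13.0
eef_pos: [0.4332, -0.1569, 0.2123]
orientation: [0.001, 0.746, 0.666, 0.0]
wrist_force: [0.6, -0.2, -1.3]
finger_gap: 0.0274
gripper_force: 20.0
```

```bash
python3 st.py; python3 go.py 0.422 0.313 0.212
```

```text
top cap0 0.92 z 0.02 0.0512 [0.4225 0.3913 0.0148] 98
top filter0 0.96 z 0.07 0.0802 [0.4472 0.0431 0.0218] 220
top filter0 0.79 z 0.07 0.08 [0.4183 0.17   0.0219] 227
top filter0 0.74 z 0.07 0.0796 [ 0.4328 -0.0425  0.0218] 234
top tray 0.91 z 0.013 0.0203 (array([0.4603, 0.3522]), array([0.1647, 0.1623]), 89.34) 1095
scene cap0 0.9 z 0.164 0.1834 [ 0.4365 -0.1556  0.0274] 162
scene cap0 0.54 z 0.02 0.0499 [0.4226 0.3902 0.0164] 56
scene filter0 0.76 z 0.07 0.0789 [0.4494 0.0392 0.0237] 149
scene filter0 0.69 z 0.07 0.0788 [0.4193 0.1633 0.0253] 127
scene filter0 0.57 z 0.07 0.0789 [ 0.4329 -0.0454  0.0244] 160
scene tray 0.81 z 0.013 0.019 (array([0.4634, 0.3467]), array([0.1657, 0.1657]), 89.67) 466
t 13.4 pos [ 0.4329 -0.1568  0.2112] gap 0.0276 F [-0.2 -0.1 -0.5] grip 20.0
total dp [ 0.582  -0.079  -0.0007] dr [-0.0006 -0.0001 -0.    ] rows 10 each [ 0.0582 -0.0079 -0.0001]
```

Emit:
jog_arm --dp '[[0.0582,-0.0079,0],[0.0582,-0.0079,0],[0.0582,-0.0079,0],[0.0582,-0.0079,0],[0.0582,-0.0079,0],[0.0582,-0.0079,0],[0.0582,-0.0079,0],[0.0582,-0.0079,0]]' --dr '[[0,0,0],[0,0,0],[0,0,0],[0,0,0],[0,0,0],[0,0,0],[0,0,0],[0,0,0]]'

```text
t: 14.2
eef_pos: [0.424, 0.2209, 0.2117]
orientation: [0.0, 0.745, 0.667, -0.0]
wrist_force: [1.5, -0.5, 0.1]
finger_gap: 0.0277
gripper_force: 20.0
```

Emit:
jog_arm --dp '[[0.0582,-0.0079,0],[0.0582,-0.0079,0],[0,0,0],[0,0,0],[0,0,0]]' --dr '[[0,0,0],[0,0,0],[0,0,0],[0,0,0],[0,0,0]]'

```text
t: 14.7
eef_pos: [0.4219, 0.3119, 0.2114]
orientation: [0.0, 0.746, 0.666, -0.001]
wrist_force: [1.0, 0.4, 0.6]
finger_gap: 0.0276
gripper_force: 20.0
```

```bash
python3 st.py|grep -v filter; python3 go.py 0.422 0.313 0.051
```

```text
top cap0 0.78 z 0.177 0.2099 [0.4216 0.304  0.0101] 29
top tray 0.65 z 0.013 0.0203 (array([0.4597, 0.3133]), array([0.0873, 0.1621]), 89.3) 527
scene cap0 0.74 z 0.02 0.0495 [0.4244 0.3885 0.0163] 46
scene cap0 0.66 z 0.02 0.1009 [0.6221 0.2979 0.049 ] 550
scene cap0 0.54 z 0.166 0.2079 [0.42   0.3057 0.0131] 23
scene tray 0.62 z 0.013 0.0188 (array([0.4628, 0.3499]), array([0.1685, 0.168 ]), 88.83) 494
t 15.1 pos [0.4225 0.3124 0.212 ] gap 0.0275 F [-1.  -0.2 -0.4] grip 20.0
total dp [ 0.0007 -0.0007  0.2012] dr [ 0.0001 -0.     -0.0004] rows 4 each [ 0.0002 -0.0002  0.0503]
```

Emit:
jog_arm --dp '[[0,0,0.05],[0,0,0.05],[0,0,0.05],[0,0,0.035],[0,0,0.016],[0,0,0],[0,0,0]]' --dr '[[0,0,0],[0,0,0],[0,0,0],[0,0,0],[0,0,0],[0,0,0],[0,0,0]]'

```text
t: 15.8
eef_pos: [0.4228, 0.3131, 0.0515]
orientation: [0.0, 0.746, 0.666, 0.0]
wrist_force: [0.8, 1.3, -0.8]
finger_gap: 0.0278
gripper_force: 20.0
```

Emit:
jog_arm --dp '[[0,0,0],[0,0,0],[0,0,0],[0,0,0],[0,0,-0.01],[0,0,-0.04],[0,0,-0.06],[0,0,-0.06]]' --dr '[[0,0,0],[0,0,0],[0,0,0],[0,0,0],[0,0,0],[0,0,0],[0,0,0],[0,0,0]]' --jaw 0.6

```text
t: 16.6
eef_pos: [0.4217, 0.3125, 0.1886]
orientation: [-0.0, 0.745, 0.667, -0.001]
wrist_force: [0.8, -0.1, -0.1]
finger_gap: 0.053
gripper_force: 0.0
```

```bash
python3 go.py 0.4197 0.1693 0.2
```

```text
t 16.6 pos [0.4217 0.3125 0.1886] gap 0.053 F [ 0.8 -0.1 -0.1] grip 0.0
total dp [-0.1781  0.0174 -0.0141] dr [-0.0005  0.0005 -0.    ] rows 3 each [-0.0594  0.0058 -0.0047]
```

Emit:
jog_arm --dp '[[-0.0594,0.0058,0],[-0.0594,0.0058,0],[-0.0594,0.0058,0],[0,0,0],[0,0,0],[0,0,0]]' --dr '[[0,0,0],[0,0,0],[0,0,0],[0,0,0],[0,0,0],[0,0,0]]' --jaw 1

```text
t: 17.2
eef_pos: [0.4207, 0.1704, 0.1875]
orientation: [0.0, 0.745, 0.667, 0.001]
wrist_force: [-0.0, 0.3, -0.1]
finger_gap: 0.0875
gripper_force: 0.0
```

```bash
python3 st.py; python3 go.py 0.4200 0.1693 0.051
```

```text
top filter0 0.87 z 0.07 0.0803 [0.4469 0.0434 0.0218] 211
top filter0 0.68 z 0.071 0.0801 [ 0.4318 -0.1537  0.0217] 228
top filter0 0.58 z 0.07 0.0802 [ 0.4327 -0.0422  0.0219] 212
top tray 0.66 z 0.013 0.0203 (array([0.4603, 0.3529]), array([0.1644, 0.1624]), 89.32) 430
scene cap0 0.86 z 0.02 0.0495 [0.424  0.389  0.0167] 56
scene cap0 0.62 z 0.02 0.0784 [ 0.4342 -0.1561  0.0236] 177
scene cap0 0.58 z 0.02 0.0498 [0.4243 0.3107 0.0149] 57
scene filter0 0.98 z 0.07 0.0791 [0.4193 0.1688 0.0246] 124
scene filter0 0.62 z 0.07 0.0793 [ 0.4342 -0.0443  0.0235] 155
scene filter0 0.6 z 0.07 0.0789 [0.4506 0.0387 0.022 ] 145
scene filter0 0.55 z 0.07 0.0794 [ 0.4342 -0.1561  0.0236] 169
scene tray 0.91 z 0.013 0.0191 (array([0.4616, 0.3494]), array([0.166 , 0.1691]), 89.28) 456
t 17.6 pos [0.4201 0.1701 0.1869] gap 0.0878 F [-0.1 -0.8  0.6] grip 0.0
total dp [-0.001   0.      0.1699] dr [-0.0001  0.0001  0.0004] rows 3 each [-0.0003  0.      0.0566]
```

Both caps are in their pockets. Next, the filters.

Emit:
jog_arm --dp '[[0,0,0.04],[0,0,0.04],[0,0,0.04],[0,0,0.035],[0,0,0.015],[0,0,0],[0,0,0]]' --dr '[[0,0,0],[0,0,0],[0,0,0],[0,0,0],[0,0,0],[0,0,0],[0,0,0]]'

```text
t: 18.3
eef_pos: [0.4206, 0.1699, 0.0516]
orientation: [0.0, 0.745, 0.667, 0.0]
wrist_force: [-0.3, 0.8, 0.8]
finger_gap: 0.0877
gripper_force: 0.0
```

Emit:
jog_arm --dp '[[0,0,0],[0,0,0],[0,0,0],[0,0,0],[0,0,0],[0,0,0]]' --dr '[[0,0,0],[0,0,0],[0,0,0],[0,0,0],[0,0,0],[0,0,0]]' --jaw 0 --newtons 35

```text
t: 18.9
eef_pos: [0.42, 0.1696, 0.0516]
orientation: [-0.0, 0.746, 0.666, -0.0]
wrist_force: [-2.2, -0.4, 8.6]
finger_gap: 0.0617
gripper_force: 35.0
```

Emit:
jog_arm --dp '[[0,0,-0.01],[0,0,-0.03],[0,0,-0.03],[0,0,-0.03],[0,0,-0.03],[0,0,0],[0,0,0]]' --dr '[[0,0,0],[0,0,0],[0,0,0],[0,0,0],[0,0,0],[0,0,0],[0,0,0]]'

```text
t: 19.6
eef_pos: [0.4202, 0.1696, 0.155]
orientation: [0.0, 0.746, 0.666, 0.0]
wrist_force: [-1.2, 0.2, -3.7]
finger_gap: 0.0616
gripper_force: 35.0
```

```bash
cat > led.py <<'E'
import numpy as np
c=np.array([.6391,.0431]); u=np.array([.1115,.9937])
for s in(.12,.04,-.04,-.12): print(s,np.round(c+s*u,4))
E
python3 led.py; python3 go.py .6525 .1623 .16
```

```text
0.12 [0.6525 0.1623]
0.04 [0.6436 0.0828]
-0.04 [0.6346 0.0034]
-0.12 [ 0.6257 -0.0761]
t 19.6 pos [0.4202 0.1696 0.155 ] gap 0.0616 F [-1.2  0.2 -3.7] grip 35.0
total dp [ 0.0234  0.2896 -0.006 ] dr [ 0.0004 -0.0002 -0.0001] rows 5 each [ 0.0047  0.0579 -0.0012]
```

Emit:
jog_arm --dp '[[0.004,0.048,0],[0.004,0.048,0],[0.004,0.048,0],[0.004,0.048,0],[0.004,0.048,0],[0.0034,0.0496,0],[0,0,0],[0,0,0]]' --dr '[[0,0,0],[0,0,0],[0,0,0],[0,0,0],[0,0,0],[0,0,0],[0,0,0],[0,0,0]]'

```text
t: 20.4
eef_pos: [0.6516, 0.1618, 0.1521]
orientation: [-0.001, 0.746, 0.666, -0.002]
wrist_force: [0.5, 0.3, -3.5]
finger_gap: 0.0616
gripper_force: 35.0
```

```bash
cat > v.py <<'E'
# neck centres (z high) and ledge fit in stand frame, both cameras
from h import *
for n in("top","scene"):
    im,W=cloud(n,f"pics/{n}_v.png")
    sm=max(outline_of(n,"stand"),key=lambda o:o["conf"])["mask"]
    p=W[sm]; p=p[(p[:,2]>.038)&(p[:,2]<.055)]; b=boxes(p); print(n,"ledge",b,len(p))
    m=rg(W,(.35,.75),(-.25,.25),(.065,.2)).astype(np.uint8)
    for o in outline_of(n,"filter0"):
        q=W[o["mask"]]; q=q[q[:,2]>.03]
        if o["conf"]<.35 or len(q)<15: continue
        zt=np.percentile(q[:,2],95); q=q[abs(q[:,2]-zt)<.006]; print("  f",round(o["conf"],2),round(zt,3),circ(q))
E
python3 v.py; python3 go.py .6525 .1623 .0975
```

```text
top ledge (array([6.332e-01, 2.000e-04]), array([0.2513, 0.0454]), 83.59) 1641
  f 0.85 0.079 [0.4472 0.0431 0.0218]
  f 0.8 0.079 [ 0.4331 -0.1541  0.0225]
  f 0.64 0.079 [ 0.4329 -0.0424  0.0218]
scene ledge (array([0.6394, 0.0423]), array([0.3409, 0.0502]), 83.37) 2236
  f 0.97 0.179 [0.6522 0.1511 0.0188]
  f 0.88 0.078 [ 0.4329 -0.0449  0.0242]
  f 0.84 0.078 [0.4496 0.0386 0.0223]
  f 0.76 0.078 [ 0.4327 -0.1564  0.0233]
t 20.7 pos [0.6516 0.1626 0.1549] gap 0.0611 F [-0.5  0.5 -3.3] grip 35.0
total dp [-0.0002  0.0012  0.0717] dr [-0.0004  0.0001  0.0002] rows 2 each [-0.0001  0.0006  0.0358]
```

Emit:
jog_arm --dp '[[0,0.0012,0],[0,0,0.03],[0,0,0.025],[0,0,0.01],[0,0,0.0067],[0,0,0],[0,0,0],[0,0,0]]' --dr '[[0,0,0],[0,0,0],[0,0,0],[0,0,0],[0,0,0],[0,0,0],[0,0,0],[0,0,0]]'

```text
t: 21.5
eef_pos: [0.6541, 0.1624, 0.0987]
orientation: [0.0, 0.745, 0.667, 0.001]
wrist_force: [-0.6, 0.3, -4.2]
finger_gap: 0.0614
gripper_force: 35.0
```

```bash
python3 go.py .6525 .1623 .0968
```

```text
t 21.5 pos [0.6541 0.1624 0.0987] gap 0.0614 F [-0.6  0.3 -4.2] grip 35.0
total dp [-0.0004 -0.002   0.0023] dr [ 0.0007 -0.0002 -0.    ] rows 1 each [-0.0004 -0.002   0.0023]
```

Emit:
jog_arm --dp '[[0,-0.001,0.0015],[0,0,0.0005],[0,0,0],[0,0,0]]' --dr '[[0,0,0],[0,0,0],[0,0,0],[0,0,0]]'

```text
t: 21.9
eef_pos: [0.6529, 0.1625, 0.0967]
orientation: [0.0, 0.746, 0.667, 0.0]
wrist_force: [-1.5, -0.3, 2.8]
finger_gap: 0.0615
gripper_force: 35.0
```

Emit:
jog_arm --dp '[[0,0,0],[0,0,0],[0,0,0],[0,0,0],[0,0,0],[0,0,-0.02],[0,0,-0.05],[0,0,-0.05]]' --dr '[[0,0,0],[0,0,0],[0,0,0],[0,0,0],[0,0,0],[0,0,0],[0,0,0],[0,0,0]]' --jaw 1

```text
t: 22.7
eef_pos: [0.6523, 0.1623, 0.1934]
orientation: [-0.0, 0.745, 0.667, -0.001]
wrist_force: [-0.4, 0.4, 0.6]
finger_gap: 0.0879
gripper_force: 0.0
```

```bash
python3 go.py .4485 .0415 .2
```

```text
t 22.7 pos [0.6523 0.1623 0.1934] gap 0.0879 F [-0.4  0.4  0.6] grip 0.0
total dp [-0.1784 -0.2363 -0.0078] dr [-0.0007  0.0002 -0.    ] rows 5 each [-0.0357 -0.0473 -0.0016]
```

Emit:
jog_arm --dp '[[-0.0357,-0.0473,0],[-0.0357,-0.0473,0],[-0.0357,-0.0473,0],[-0.0357,-0.0473,0],[-0.0357,-0.0473,0],[0,0,0],[0,0,0],[0,0,0]]' --dr '[[0,0,0],[0,0,0],[0,0,0],[0,0,0],[0,0,0],[0,0,0],[0,0,0],[0,0,0]]'

```text
t: 23.5
eef_pos: [0.4507, 0.042, 0.1932]
orientation: [0.001, 0.745, 0.667, 0.001]
wrist_force: [0.3, -0.4, -1.1]
finger_gap: 0.0875
gripper_force: 0.0
```

```bash
python3 v.py;  python3 go.py .4485 .0415 .0515
```

```text
top ledge (array([0.6379, 0.0446]), array([0.3405, 0.0459]), 83.71) 1819
  f 0.94 0.124 [0.6521 0.1624 0.0219]
  f 0.88 0.079 [ 0.4314 -0.1541  0.022 ]
  f 0.78 0.08 [ 0.4336 -0.0447  0.0215]
scene ledge (array([0.6392, 0.0412]), array([0.3392, 0.0498]), 83.7) 1880
  f 0.96 0.078 [ 0.4341 -0.1568  0.0237]
  f 0.81 0.078 [ 0.4345 -0.047   0.0247]
  f 0.67 0.123 [0.6541 0.1598 0.0228]
  f 0.65 0.078 [0.4493 0.0401 0.0239]
t 23.8 pos [0.4493 0.0419 0.1919] gap 0.088 F [ 0.4 -1.  -0.3] grip 0.0
total dp [-0.0006 -0.0008  0.1755] dr [-0.0001  0.      0.0003] rows 3 each [-0.0002 -0.0003  0.0585]
```

Emit:
jog_arm --dp '[[0,0,0.045],[0,0,0.045],[0,0,0.04],[0,0,0.03],[0,0,0.0155],[0,0,0],[0,0,0]]' --dr '[[0,0,0],[0,0,0],[0,0,0],[0,0,0],[0,0,0],[0,0,0],[0,0,0]]'

```text
t: 24.5
eef_pos: [0.4493, 0.0417, 0.0521]
orientation: [0.0, 0.745, 0.667, 0.0]
wrist_force: [-0.0, 0.0, -0.0]
finger_gap: 0.0877
gripper_force: 0.0
```

Emit:
jog_arm --dp '[[0,0,0],[0,0,0],[0,0,0],[0,0,0],[0,0,0],[0,0,0]]' --dr '[[0,0,0],[0,0,0],[0,0,0],[0,0,0],[0,0,0],[0,0,0]]' --jaw 0 --newtons 35

```text
t: 25.1
eef_pos: [0.4488, 0.0416, 0.0522]
orientation: [0.0, 0.745, 0.667, 0.0]
wrist_force: [-1.3, -0.3, 7.8]
finger_gap: 0.0615
gripper_force: 35.0
```

Emit:
jog_arm --dp '[[0,0,-0.01],[0,0,-0.03],[0,0,-0.03],[0,0,-0.03],[0,0,-0.03],[0,0,0],[0,0,0]]' --dr '[[0,0,0],[0,0,0],[0,0,0],[0,0,0],[0,0,0],[0,0,0],[0,0,0]]'

```text
t: 25.8
eef_pos: [0.4487, 0.0416, 0.1557]
orientation: [0.0, 0.745, 0.667, 0.0]
wrist_force: [-0.5, 0.6, -3.2]
finger_gap: 0.0615
gripper_force: 35.0
```

```bash
python3 go.py .6426 .0828 .155
```

```text
t 25.8 pos [0.4487 0.0416 0.1557] gap 0.0615 F [-0.5  0.6 -3.2] grip 35.0
total dp [0.0782 0.2351 0.0012] dr [ 0.0005 -0.0001  0.    ] rows 5 each [0.0156 0.047  0.0002]
```

Emit:
jog_arm --dp '[[0.0156,0.047,0],[0.0156,0.047,0],[0.0156,0.047,0],[0.0156,0.047,0],[0.0156,0.047,0],[0,0,0],[0,0,0],[0,0,0]]' --dr '[[0,0,0],[0,0,0],[0,0,0],[0,0,0],[0,0,0],[0,0,0],[0,0,0],[0,0,0]]'

```text
t: 26.6
eef_pos: [0.6404, 0.0823, 0.1537]
orientation: [-0.001, 0.746, 0.666, -0.002]
wrist_force: [0.2, 0.3, -2.8]
finger_gap: 0.0615
gripper_force: 35.0
```

```bash
python3 go.py .6426 .0828 .0985
```

```text
t 26.6 pos [0.6404 0.0823 0.1537] gap 0.0615 F [ 0.2  0.3 -2.8] grip 35.0
total dp [0.001  0.0029 0.069 ] dr [-0.0019  0.0005 -0.0001] rows 2 each [0.0005 0.0015 0.0345]
```

Emit:
jog_arm --dp '[[0,0.001,0],[0,0,0.03],[0,0,0.025],[0,0,0.01],[0,0,0.0055],[0,0,0],[0,0,0],[0,0,0]]' --dr '[[0,0,0],[0,0,0],[0,0,0],[0,0,0],[0,0,0],[0,0,0],[0,0,0],[0,0,0]]'

```text
t: 27.4
eef_pos: [0.644, 0.0826, 0.1003]
orientation: [0.0, 0.745, 0.667, 0.001]
wrist_force: [-0.8, 0.5, -2.0]
finger_gap: 0.0614
gripper_force: 35.0
```

```bash
python3 go.py .6426 .0828 .0972
```

```text
t 27.4 pos [0.644  0.0826 0.1003] gap 0.0614 F [-0.8  0.5 -2. ] grip 35.0
total dp [ 0.0001 -0.0017  0.0038] dr [ 0.0008 -0.0002 -0.    ] rows 1 each [ 0.0001 -0.0017  0.0038]
```

Emit:
jog_arm --dp '[[0,-0.001,0.0025],[0,0,0.001],[0,0,0],[0,0,0]]' --dr '[[0,0,0],[0,0,0],[0,0,0],[0,0,0]]'

```text
t: 27.8
eef_pos: [0.6428, 0.0827, 0.0973]
orientation: [0.0, 0.745, 0.667, 0.0]
wrist_force: [-1.9, -0.5, 5.6]
finger_gap: 0.0619
gripper_force: 35.0
```

Emit:
jog_arm --dp '[[0,0,0],[0,0,0],[0,0,0],[0,0,0],[0,0,0],[0,0,-0.02],[0,0,-0.05],[0,0,-0.05]]' --dr '[[0,0,0],[0,0,0],[0,0,0],[0,0,0],[0,0,0],[0,0,0],[0,0,0],[0,0,0]]' --jaw 1

```text
t: 28.6
eef_pos: [0.6421, 0.0826, 0.1938]
orientation: [-0.0, 0.745, 0.667, -0.001]
wrist_force: [0.2, 0.2, 1.0]
finger_gap: 0.0878
gripper_force: 0.0
```

```bash
python3 go.py .434 -.0455 .2
```

```text
t 28.6 pos [0.6421 0.0826 0.1938] gap 0.0878 F [0.2 0.2 1. ] grip 0.0
total dp [-0.1881 -0.2406 -0.0073] dr [-0.0007  0.0002 -0.    ] rows 6 each [-0.0313 -0.0401 -0.0012]
```

Emit:
jog_arm --dp '[[-0.0313,-0.0401,0],[-0.0313,-0.0401,0],[-0.0313,-0.0401,0],[-0.0313,-0.0401,0],[-0.0313,-0.0401,0],[-0.0313,-0.0401,0],[0,0,0],[0,0,0]]' --dr '[[0,0,0],[0,0,0],[0,0,0],[0,0,0],[0,0,0],[0,0,0],[0,0,0],[0,0,0]]'

```text
t: 29.4
eef_pos: [0.4349, -0.0457, 0.1937]
orientation: [0.001, 0.746, 0.666, 0.001]
wrist_force: [-0.1, 0.1, -0.6]
finger_gap: 0.0875
gripper_force: 0.0
```

```bash
python3 v.py;  python3 go.py .434 -.0455 .0515
```

```text
top ledge (array([0.6346, 0.0434]), array([0.3377, 0.0512]), 85.53) 1374
  f 0.91 0.124 [0.6397 0.0816 0.0257]
  f 0.71 0.124 [0.6508 0.1588 0.0248]
  f 0.4 0.079 [ 0.4308 -0.1739  0.0074]
scene ledge (array([0.6407, 0.0416]), array([0.3401, 0.05  ]), 83.27) 1556
  f 0.95 0.078 [ 0.4344 -0.1549  0.0236]
  f 0.83 0.078 [ 0.4365 -0.0458  0.0227]
  f 0.75 0.123 [0.6446 0.0817 0.0247]
  f 0.64 0.122 [0.6553 0.1603 0.0231]
t 29.7 pos [ 0.4353 -0.0448  0.1925] gap 0.0878 F [ 0.2 -0.2  0.3] grip 0.0
total dp [-0.001  -0.0016  0.1763] dr [ 0.0002 -0.      0.0004] rows 3 each [-0.0003 -0.0005  0.0588]
```

View pics/scene_v.png

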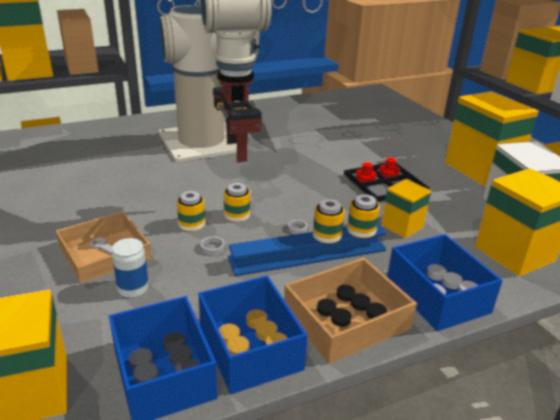

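The scene picture shows both caps in the tray at (367,173) and (391,168). Two filters stand on the ledge at (329,220) and (364,215), and two are still on the counter at (191,210) and (237,200).

Emit:
jog_arm --dp '[[-0.001,-0.0012,0.045],[0,0,0.045],[0,0,0.04],[0,0,0.03],[0,0,0.0163],[0,0,0],[0,0,0]]' --dr '[[0,0,0],[0,0,0],[0,0,0],[0,0,0],[0,0,0],[0,0,0],[0,0,0]]'

```text
t: 30.4
eef_pos: [0.4337, -0.0457, 0.0513]
orientation: [-0.0, 0.745, 0.667, -0.0]
wrist_force: [0.3, 0.2, -1.1]
finger_gap: 0.0877
gripper_force: 0.0
```

Emit:
jog_arm --dp '[[0,0,0],[0,0,0],[0,0,0],[0,0,0],[0,0,0],[0,0,0]]' --dr '[[0,0,0],[0,0,0],[0,0,0],[0,0,0],[0,0,0],[0,0,0]]' --jaw 0 --newtons 35

```text
t: 31.0
eef_pos: [0.4337, -0.0459, 0.052]
orientation: [0.0, 0.746, 0.666, 0.0]
wrist_force: [-0.9, 0.8, 7.8]
finger_gap: 0.0617
gripper_force: 35.0
```

Emit:
jog_arm --dp '[[0,0,-0.01],[0,0,-0.03],[0,0,-0.03],[0,0,-0.03],[0,0,-0.03],[0,0,0],[0,0,0]]' --dr '[[0,0,0],[0,0,0],[0,0,0],[0,0,0],[0,0,0],[0,0,0],[0,0,0]]'

```text
t: 31.7
eef_pos: [0.4334, -0.0459, 0.1555]
orientation: [0.0, 0.746, 0.666, 0.0]
wrist_force: [-0.4, 1.2, -2.9]
finger_gap: 0.0618
gripper_force: 35.0
```

```bash
python3 go.py .6336 .0034 .155
```

```text
t 31.7 pos [ 0.4334 -0.0459  0.1555] gap 0.0618 F [-0.4  1.2 -2.9] grip 35.0
total dp [0.0892 0.2419 0.0008] dr [ 0.0004  0.     -0.    ] rows 5 each [0.0178 0.0484 0.0002]
```

Emit:
jog_arm --dp '[[0.0178,0.0484,0],[0.0178,0.0484,0],[0.0178,0.0484,0],[0.0178,0.0484,0],[0.0178,0.0486,0],[0,0,0],[0,0,0],[0,0,0]]' --dr '[[0,0,0],[0,0,0],[0,0,0],[0,0,0],[0,0,0],[0,0,0],[0,0,0],[0,0,0]]'

```text
t: 32.5
eef_pos: [0.6319, 0.0031, 0.1535]
orientation: [-0.001, 0.746, 0.666, -0.002]
wrist_force: [-0.3, -0.7, -2.7]
finger_gap: 0.0615
gripper_force: 35.0
```

Emit:
jog_arm --dp '[[0,0,0.0],[0,0,0.03],[0,0,0.025],[0,0,0.01],[0,0,0.0055],[0,0,0],[0,0,0],[0,0,0]]' --dr '[[0,0,0],[0,0,0],[0,0,0],[0,0,0],[0,0,0],[0,0,0],[0,0,0],[0,0,0]]'

```text
t: 33.3
eef_pos: [0.6346, 0.0033, 0.1]
orientation: [0.001, 0.745, 0.667, 0.001]
wrist_force: [0.2, 0.6, -2.4]
finger_gap: 0.0614
gripper_force: 35.0
```

```bash
python3 go.py .6336 .0034 .0972
```

```text
t 33.3 pos [0.6346 0.0033 0.1   ] gap 0.0614 F [ 0.2  0.6 -2.4] grip 35.0
total dp [ 0.0001 -0.0012  0.0035] dr [ 0.0007 -0.0001 -0.    ] rows 1 each [ 0.0001 -0.0012  0.0035]
```

Emit:
jog_arm --dp '[[0,-0.0005,0.0025],[0,0,0.001],[0,0,0],[0,0,0]]' --dr '[[0,0,0],[0,0,0],[0,0,0],[0,0,0]]'

```text
t: 33.7
eef_pos: [0.6338, 0.0033, 0.097]
orientation: [0.0, 0.745, 0.667, 0.0]
wrist_force: [-3.0, -0.9, 6.3]
finger_gap: 0.0618
gripper_force: 35.0
```

Emit:
jog_arm --dp '[[0,0,0],[0,0,0],[0,0,0],[0,0,0],[0,0,0],[0,0,-0.02],[0,0,-0.05],[0,0,-0.05]]' --dr '[[0,0,0],[0,0,0],[0,0,0],[0,0,0],[0,0,0],[0,0,0],[0,0,0],[0,0,0]]' --jaw 1

```text
t: 34.5
eef_pos: [0.6331, 0.0033, 0.1936]
orientation: [-0.001, 0.745, 0.667, -0.001]
wrist_force: [0.2, -0.4, 0.4]
finger_gap: 0.0877
gripper_force: 0.0
```

```bash
python3 go.py .433 -.1555 .2
```

```text
t 34.5 pos [0.6331 0.0033 0.1936] gap 0.0877 F [ 0.2 -0.4  0.4] grip 0.0
total dp [-0.2251 -0.2264 -0.0076] dr [-0.0007  0.0001 -0.    ] rows 6 each [-0.0375 -0.0377 -0.0013]
```

Emit:
jog_arm --dp '[[-0.0375,-0.0377,0],[-0.0375,-0.0377,0],[-0.0375,-0.0377,0],[-0.0375,-0.0377,0],[-0.0375,-0.0377,0],[-0.0375,-0.0377,0],[0,0,0],[0,0,0]]' --dr '[[0,0,0],[0,0,0],[0,0,0],[0,0,0],[0,0,0],[0,0,0],[0,0,0],[0,0,0]]'

```text
t: 35.3
eef_pos: [0.4338, -0.1561, 0.1934]
orientation: [0.001, 0.746, 0.666, 0.001]
wrist_force: [0.6, 0.1, -0.2]
finger_gap: 0.0877
gripper_force: 0.0
```

```bash
python3 v.py;  python3 go.py .433 -.1555 .0515
```

```text
top ledge (array([0.6325, 0.0437]), array([0.3373, 0.0525]), 84.47) 967
  f 0.96 0.124 [0.6515 0.1623 0.022 ]
  f 0.88 0.124 [0.6328 0.006  0.0218]
  f 0.61 0.124 [0.6423 0.084  0.0222]
scene ledge (array([0.6444, 0.0419]), array([0.3423, 0.0556]), 82.56) 1265
  f 0.97 0.122 [0.6544 0.1601 0.0223]
  f 0.75 0.078 [ 0.4341 -0.1566  0.0256]
  f 0.75 0.123 [0.6346 0.0026 0.0237]
  f 0.61 0.123 [0.6438 0.0829 0.0242]
  f 0.5 0.123 [0.6507 0.1765 0.0122]
t 35.6 pos [ 0.4344 -0.1548  0.1923] gap 0.0879 F [0.3 0.7 0.7] grip 0.0
total dp [-0.001  -0.0018  0.176 ] dr [0.0001 0.     0.0007] rows 3 each [-0.0003 -0.0006  0.0587]
```

Emit:
jog_arm --dp '[[-0.001,-0.0012,0.045],[0,0,0.045],[0,0,0.04],[0,0,0.03],[0,0,0.016],[0,0,0],[0,0,0]]' --dr '[[0,0,0],[0,0,0],[0,0,0],[0,0,0],[0,0,0],[0,0,0],[0,0,0]]'

```text
t: 36.3
eef_pos: [0.4331, -0.156, 0.0518]
orientation: [0.0, 0.745, 0.667, 0.0]
wrist_force: [0.2, -0.1, 0.2]
finger_gap: 0.0878
gripper_force: 0.0
```

Emit:
jog_arm --dp '[[0,0,0],[0,0,0],[0,0,0],[0,0,0],[0,0,0],[0,0,0]]' --dr '[[0,0,0],[0,0,0],[0,0,0],[0,0,0],[0,0,0],[0,0,0]]' --jaw 0 --newtons 35

```text
t: 36.9
eef_pos: [0.4328, -0.1562, 0.052]
orientation: [0.0, 0.746, 0.666, 0.0]
wrist_force: [-1.7, 0.6, 7.5]
finger_gap: 0.062
gripper_force: 35.0
```

Emit:
jog_arm --dp '[[0,0,-0.01],[0,0,-0.03],[0,0,-0.03],[0,0,-0.03],[0,0,-0.03],[0,0,0],[0,0,0]]' --dr '[[0,0,0],[0,0,0],[0,0,0],[0,0,0],[0,0,0],[0,0,0],[0,0,0]]'

```text
t: 37.6
eef_pos: [0.4326, -0.1561, 0.1556]
orientation: [0.0, 0.745, 0.667, 0.0]
wrist_force: [-0.2, 0.2, -2.1]
finger_gap: 0.0616
gripper_force: 35.0
```

```bash
python3 go.py .625 -.0761 .155
```

```text
t 37.6 pos [ 0.4326 -0.1561  0.1556] gap 0.0616 F [-0.2  0.2 -2.1] grip 35.0
total dp [0.1262 0.2278 0.001 ] dr [ 0.0005  0.0001 -0.    ] rows 5 each [0.0252 0.0456 0.0002]
```

Emit:
jog_arm --dp '[[0.0252,0.0456,0],[0.0252,0.0456,0],[0.0252,0.0456,0],[0.0252,0.0456,0],[0.0252,0.0456,0],[0,0,0],[0,0,0],[0,0,0]]' --dr '[[0,0,0],[0,0,0],[0,0,0],[0,0,0],[0,0,0],[0,0,0],[0,0,0],[0,0,0]]'

```text
t: 38.4
eef_pos: [0.6231, -0.0764, 0.1537]
orientation: [-0.001, 0.746, 0.666, -0.001]
wrist_force: [0.4, 0.4, -2.1]
finger_gap: 0.0618
gripper_force: 35.0
```

Emit:
jog_arm --dp '[[0,0,0.0],[0,0,0.03],[0,0,0.025],[0,0,0.01],[0,0,0.0055],[0,0,0],[0,0,0],[0,0,0]]' --dr '[[0,0,0],[0,0,0],[0,0,0],[0,0,0],[0,0,0],[0,0,0],[0,0,0],[0,0,0]]'

```text
t: 39.2
eef_pos: [0.6257, -0.0764, 0.1]
orientation: [0.001, 0.745, 0.667, 0.001]
wrist_force: [-0.8, 0.3, -1.5]
finger_gap: 0.0616
gripper_force: 35.0
```

```bash
python3 go.py .625 -.0761 .0972
```

```text
t 39.2 pos [ 0.6257 -0.0764  0.1   ] gap 0.0616 F [-0.8  0.3 -1.5] grip 35.0
total dp [ 0.0002 -0.0009  0.0035] dr [ 0.0008  0.     -0.    ] rows 1 each [ 0.0002 -0.0009  0.0035]
```

Emit:
jog_arm --dp '[[0,0,0.0025],[0,0,0.001],[0,0,0],[0,0,0]]' --dr '[[0,0,0],[0,0,0],[0,0,0],[0,0,0]]'

```text
t: 39.6
eef_pos: [0.6255, -0.0763, 0.0971]
orientation: [0.0, 0.745, 0.667, 0.0]
wrist_force: [-1.2, -0.2, 5.6]
finger_gap: 0.0617
gripper_force: 35.0
```

Emit:
jog_arm --dp '[[0,0,0],[0,0,0],[0,0,0],[0,0,0],[0,0,0],[0,0,-0.02],[0,0,-0.05],[0,0,-0.05]]' --dr '[[0,0,0],[0,0,0],[0,0,0],[0,0,0],[0,0,0],[0,0,0],[0,0,0],[0,0,0]]' --jaw 1

```text
t: 40.4
eef_pos: [0.6246, -0.0762, 0.1936]
orientation: [-0.001, 0.746, 0.666, -0.0]
wrist_force: [0.2, 0.4, 0.4]
finger_gap: 0.0879
gripper_force: 0.0
```

Emit:
jog_arm --dp '[[-0.0375,-0.0377,0],[-0.0375,-0.0377,0],[-0.0375,-0.0377,0],[-0.0375,-0.0377,0],[-0.0375,-0.0377,0],[0,0,0],[0,0,0],[0,0,0]]' --dr '[[0,0,0],[0,0,0],[0,0,0],[0,0,0],[0,0,0],[0,0,0],[0,0,0],[0,0,0]]'

```text
t: 41.2
eef_pos: [0.4596, -0.2084, 0.1931]
orientation: [0.001, 0.745, 0.667, 0.0]
wrist_force: [-0.0, 0.3, 0.3]
finger_gap: 0.0879
gripper_force: 0.0
```

```bash
python3 v.py; python3 st.py | grep -v filter
```

```text
top ledge (array([0.6345, 0.0452]), array([0.3396, 0.0526]), 83.79) 607
  f 0.73 0.124 [0.6331 0.0063 0.0215]
  f 0.71 0.124 [0.6419 0.0841 0.0218]
  f 0.65 0.124 [0.6522 0.1634 0.0222]
  f 0.64 0.124 [ 0.625  -0.0748  0.022 ]
scene ledge (array([0.6413, 0.0417]), array([0.3403, 0.0469]), 83.36) 777
  f 0.96 0.123 [ 0.6269 -0.0766  0.0244]
  f 0.8 0.122 [0.6444 0.0821 0.0231]
  f 0.73 0.123 [0.6361 0.0032 0.0239]
  f 0.7 0.122 [0.655  0.1592 0.0231]
top cap0 0.69 z 0.02 0.0512 [0.3911 0.4181 0.0148] 98
top tray 0.83 z 0.013 0.0204 (array([0.4287, 0.3801]), array([0.1662, 0.1633]), 89.34) 1159
top tray 0.7 z 0.013 0.0163 (array([0.6129, 0.042 ]), array([0.3258, 0.0162]), 83.37) 40
scene cap0 0.81 z 0.02 0.0494 [0.3925 0.417  0.0159] 51
scene cap0 0.68 z 0.02 0.049 [0.3949 0.3359 0.0142] 40
scene tray 0.89 z 0.013 0.0194 (array([0.4304, 0.3778]), array([0.168 , 0.1721]), 88.2) 586
```

View pics/top_v.png

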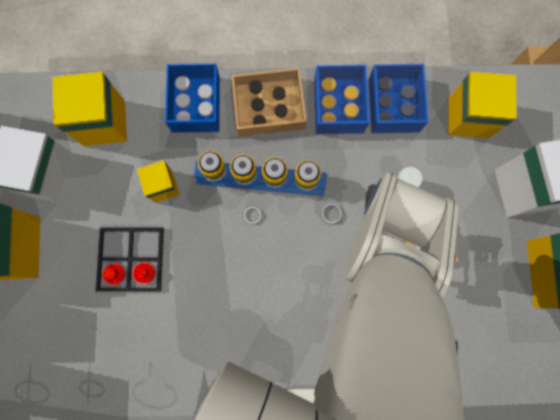

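View pics/scene_v.png

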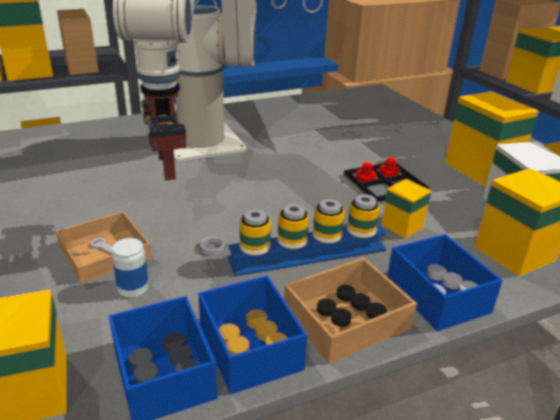

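All four filters stand on the ledge, at columns 210–308 near row 167 in the top view. The tray was knocked about 4 cm aside, but both caps are still flat in their pockets at (113,274) and (144,273).

```bash
python3 -c "
from workcell import *
print(finish_job())"
```

```text
the job is handed in; nothing more can be done
None
```

I handed the job in with both red caps knob up in separate tray pockets and all four filters upright on the blue ledge, within about 2 mm of its centreline by camera; the tray was bumped about 4 cm mid-run, but the caps stayed seated.

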